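Unstack the cuvette cases onto their colour docks

ROBOT

A 6-joint arm with a two-finger parallel gripper is mounted at the origin on a cart in front of the work surface, level with it; the furniture and walls round the work are solid. World frame = base frame: x ahead of the robot, y to its left, z up, the work surface at z = 0. Lengths are in m, angles in rad, forces in N, time in s.
With the tool pointing down it reaches from about 0.3 to 0.75 m from the base axis. Payload 8.5 kg.
Tool frame: the origin (TCP) lies on the mounting face of the last link; the fingertips stand 166 mm ahead of it and the grasp point (between the pads) lies 147 mm ahead of it (manip.pinch_z is the distance from the TCP to the grasp point, in m); x points along the fingers, z is the direction in which the jaws open and shut, and the axes are right-handed (so a half turn about x gives the same grasp; the last joint's range is limited). The gripper opens to 88 mm and grips with 3 to 60 N. Pads are 18 mm wide; open, the fingers measure 123 mm over their backs; the gripper's body (75 mm by 187 mm) begins 45 mm behind the grasp point.
Start: joints at [-1.42, 0.381, 1.297, -0, 1.464, -0.215], TCP at [0.197, -0.514, 0.405] pointing down, gripper open.
Joint ranges: [-3.11, 3.11], [-0.89, 2.33], [0.22, 2.48], [-1.42, 4.56], [0.17, 2.85], [-2.88, 2.88]. Speed limits (rad/s): [2.39, 2.39, 3.14, 3.14, 3.14, 3.14].

INTERFACE

Orientations are given as a rotation vector (axis times angle).
In Python, from cell import telemetry, viewer, workorder, manip gives the robot as it stands.
- The arm moves only by the tool send_rows, never from a script. Its arguments are lists of equal length, an entry for each row: "translation": the shift along the tool's x, y, z as a fraction of full scale, a list of three; "rot": the turn, a rotation vector about the tool's x, y, z as a fraction of full scale, a list of three; "jaw": the closure, from -1 (fully open) to 1 (shut), so that 0 is half open. In form: {"translation": [[tx, ty, tz], ...], "rot": [[rx, ry, rz], ...], "jaw": [jaw, ...]}. A call has 1 to 10 rows; each row shifts and turns the commanded pose from where the row before left it, along the tool's axes as they then stand; what a row does not reach is not made up. Full scale, the value 1, is 0.15 m for a shift and pi rad for a turn. A row lasts 1/10 s, in which the tool goes at most 50 mm and 8.59 degrees, less where a joint would pass 70% of its speed; a pose out of reach is approached as far as the arm can. A call with a number of a shift or a turn outside -1 to 1 is refused whole. A call with a gripper value outside its range is refused whole. The fingers move at their own pace and stop on an object; "squeeze" is the grip in N (left out, the last holds). Time passes only in rows, so rows that do not move let the fingers close. It gives the time, the measured TCP pose, the force and the opening at its end, in the units of the state.
- telemetry.observe(): the state, without advancing time (a new reading comes with each control period).
- viewer.read_camera(name): name is "scene" or "top" or "wrist"; returns the picture (384x512x3 uint8, blue, green, red); there is no depth.
- viewer.camera_params(name): a dict with "K" (3x3 intrinsics, pixels), "extrinsics" (4x4, takes a point from world to camera coordinates); the wrist camera has in their place "hand_eye" (4x4, takes a point from camera to tool coordinates, whose origin is the TCP and whose axes are the tool frame's). Camera axes: x right, y up, looking along -z (the intrinsics and any distortion apply to the point x, -y, -z); pixel columns grow to the right and rows downward; lengths in m; the calibration is good to about 2 mm. A picture is of the moment at which its call begins: read the wrist's pose just before it. camera_params takes no time and is no camera call.
- workorder.finish_job(): hands the job in, once; it reports no verdict.
The state is a dict: "time": time; "joint_positions": joint angles; "joint_velocities": joint speeds; "joint_efforts": joint torques, N m; "tcp_pos": TCP position; "tool_rot": TCP orientation; "contact_force": force on the tool from outside, world axes, zero at the start; "ft_torque": the same for the moment, N m; "gripper_width": opening from 0.0 (shut) to 1.0 (fully open).
Only numpy, scipy, OpenCV 4.12 (cv2) and the standard library are available. Lean on these libraries where they do the work, as an engineer would, in place of code of your own. Each camera call takes 0.05 s, during which the arm holds its last target. There are 200 camera calls.

TASK

The cuvette cases have come back from washing in one stack. Take the stack apart from the top down and put each case back in its colour's place: the red and the yellow case on top of the case of the same colour that already stands on its dock, the green and the blue case on their empty docks, each settled flat with its base locked over the lugs below. Keep the cases level on the way, leave the two standing cases in place on their docks, and do not disturb the beaker or the dropper bottle.

Things in the scene. Friction and masses are not known exactly. Their poses are not given: they have to be found in the camera images.
- case_red: Loose cuvette case, light grey base, red lid, on top of the stack: 64 long (x) x 52 wide (y) x 32 mm high to the lid's flat top. Two 6 mm high rounded lugs across the lid at x = +-18 mm; two pockets 20 x 42 mm, 7.5 mm deep, under the base at x = +-18 mm. Origin: centre of underside, z up. The stacked cases lie centred and parallel, 32 mm apart in height.
- case_yellow: Loose cuvette case, light grey base, yellow lid, second from the top of the stack: 92 long (x) x 52 wide (y) x 32 mm high to the lid's flat top. Two 6 mm high rounded lugs across the lid at x = +-18 mm; two pockets 20 x 42 mm, 7.5 mm deep, under the base at x = +-18 mm. Origin: centre of underside, z up. All lugs are rounded ribs across the case, 16 (x) x 38 mm (y) at the root.
- case_green: Loose cuvette case, light grey base, green lid, third from the top of the stack: 120 long (x) x 52 wide (y) x 32 mm high to the lid's flat top. Two 6 mm high rounded lugs across the lid at x = +-18 mm; two pockets 20 x 42 mm, 7.5 mm deep, under the base at x = +-18 mm. Origin: centre of underside, z up. All pockets leave 2 mm of play; set off-centre, a case stays too high.
- case_blue: Loose cuvette case, light grey base, blue lid, bottom of the stack, standing on the bench: 148 long (x) x 52 wide (y) x 32 mm high to the lid's flat top. Two 6 mm high rounded lugs across the lid at x = +-18 mm; two pockets 20 x 42 mm, 7.5 mm deep, under the base at x = +-18 mm. Origin: centre of underside, z up. All cases: flat upright long sides, grip across them; 70 to 310 g.
- standing_red: Case with red lid already standing on its dock (8 mm pale aluminium plate fixed to the bench), same build as case_red: 64 x 52 x 32 mm, two 6 mm lugs on the lid at x = +-18 mm. Loose, held by the dock's lugs. Place for case_red, either end first, whose origin then lies 32 mm above this one. Origin: centre of underside, x along length, z up.
- standing_yellow: Case with yellow lid already standing on its dock (8 mm pale aluminium plate fixed to the bench), same build as case_yellow: 92 x 52 x 32 mm, two 6 mm lugs on the lid at x = +-18 mm. Loose, held by the dock's lugs. Place for case_yellow, either end first, whose origin then lies 32 mm above this one. Origin: centre of underside, x along length, z up.
- dock_green: Empty green dock fixed to the bench: pale aluminium plate with green pad, 136 x 64 x 8 mm, two lugs on top as on a lid (6 mm high, x = +-18 mm). Place for case_green, either end first, whose origin then lies 8 mm above this one. Origin: centre of underside on the bench, x along length, z up.
- dock_blue: Empty blue dock fixed to the bench: pale aluminium plate with blue pad, 164 x 64 x 8 mm, two lugs on top as on a lid (6 mm high, x = +-18 mm). Place for case_blue, either end first, whose origin then lies 8 mm above this one. Origin: centre of underside on the bench, x along length, z up.
- beaker: Bystander: small glass beaker with a spout, 74 x 80 mm, 92 mm high, standing behind the work, loose. Origin at the centre of its underside. To be left alone.
- dropper_bottle: Bystander: amber dropper bottle with a black rubber top, 37 mm across, 102 mm high, standing on the right behind the work, loose. Origin at the centre of its underside. To be left alone.
Things that resemble listed ones, but are neither listed nor needed, are in the scene too. What is shaped like the case_red but purple or turquoise is not meant.

How it is judged:
By the outcome, as a careful person would: the job done as asked, in the order asked, and still so for the second after the job is handed in, with the robot touching nothing.
It also fails if it takes over 136 s, if anything falls off the work surface, if the arm or the gripper's body presses on something with over 40 N, if the wrist force passes 120 N, or if a joint passes its speed limit or range.

## Working session

There is one attempt and no reset: what is moved stays moved. The work goes in short steps, Python scripts to look and compute and a tool call to move; the robot and the scene stay as the last step left them, time stands still between calls to the robot, and variables do not carry over. Pictures are saved under pics/ and viewed, about 12 in all and at most 16, crops included, and the job is handed in when it is done.

Besides the shell and the picture viewer there is one more tool, called after "Emit:" in YAML: its name, and indented under it one key for each argument. send_rows: Moves the arm, as the interface text tells. Shift numbers are shares of 0.15 m and turn numbers shares of pi rad, none past 1 either way. Its arguments: {"type":"object","properties":{"translation":{"type":"array","items":{"type":"array","items":{"type":"number","minimum":-1,"maximum":1}}},"rot":{"type":"array","items":{"type":"array","items":{"type":"number","minimum":-1,"maximum":1}}},"jaw":{"type":"array","items":{"type":"number"}},"squeeze":{"type":"number"}},"required":["translation","rot","jaw"]}

```bash
mkdir -p pics; ls; python3 - <<'E'
from cell import telemetry, viewer, workorder, manip
import cv2,numpy as np
np.set_printoptions(precision=4,suppress=True)
print(telemetry.observe(), manip.pinch_z)
for n in("scene","top","wrist"):
    p=viewer.camera_params(n); print(n,p)
for n in("scene","top"):
    cv2.imwrite(f"pics/{n}0.png",cv2.resize(viewer.read_camera(n),(800,600),interpolation=cv2.INTER_CUBIC)) if 0 else cv2.imwrite(f"pics/{n}0.png",viewer.read_camera(n))
E
```

```text
pics
{'time': 0.0, 'joint_positions': array([-1.4203,  0.3812,  1.2982, -0.    ,  1.4636, -0.2153]), 'joint_velocities': array([ 0.001 , -0.0001, -0.    ,  0.0007, -0.0001, -0.0006]), 'joint_efforts': array([  0.    , -43.793 , -22.4558,   0.0713,   0.0353,  -0.0001]), 'tcp_pos': array([ 0.1967, -0.5136,  0.4041]), 'tool_rot': array([ 0.9366,  1.3614, -0.9349]), 'contact_force': array([-0.3379, -0.3907, -0.6954]), 'ft_torque': array([-0.0009, -0.0221,  0.    ]), 'gripper_width': 0.9994950304116303} 0.1473
scene {'K': array([[491.8049,   0.    , 268.0105],
       [  0.    , 491.8049, 186.7292],
       [  0.    ,   0.    ,   1.    ]]), 'extrinsics': array([[-0.7772, -0.6288,  0.0259,  0.4029],
       [ 0.2868, -0.3173,  0.9039, -0.2869],
       [-0.5601,  0.7099,  0.4269, -1.4204],
       [ 0.    ,  0.    ,  0.    ,  1.    ]])}
top {'K': array([[390.9889,   0.    , 258.8894],
       [  0.    , 390.9889, 191.5066],
       [  0.    ,   0.    ,   1.    ]]), 'extrinsics': array([[-0.0286, -0.9994,  0.0183, -0.108 ],
       [ 0.9949, -0.0267,  0.097 , -0.6196],
       [-0.0965,  0.021 ,  0.9951, -1.4833],
       [ 0.    ,  0.    ,  0.    ,  1.    ]])}
wrist {'K': array([[279.5462,   0.    , 256.0743],
       [  0.    , 279.5462, 192.4733],
       [  0.    ,   0.    ,   1.    ]]), 'hand_eye': array([[-0.0003,  0.2972, -0.9548,  0.0206],
       [ 0.0011,  0.9548,  0.2972,  0.0773],
       [ 1.    , -0.001 , -0.0007, -0.0009],
       [ 0.    ,  0.    ,  0.    ,  1.    ]])}
```

View pics/top0.png

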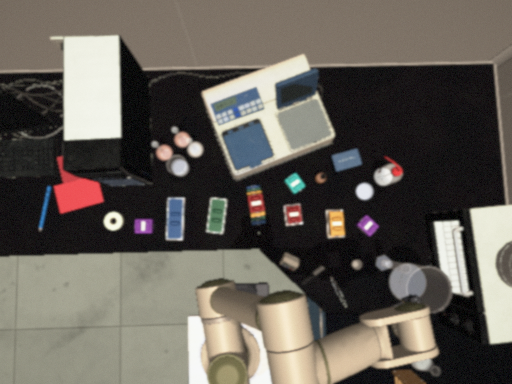

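View pics/scene0.png

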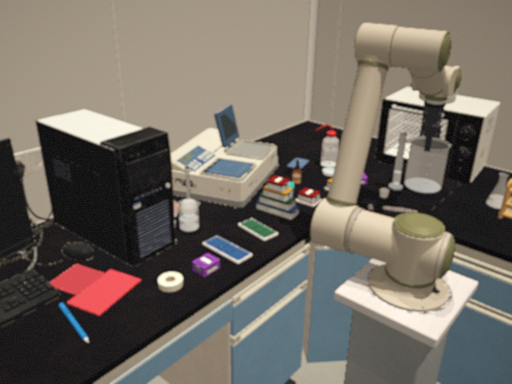

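```bash
cat > h.py <<'E'
from cell import telemetry, viewer, workorder, manip
import cv2,numpy as np
from scipy.spatial.transform import Rotation as R
np.set_printoptions(precision=4,suppress=True)
def cam(n,s=None):
    """camera position, rotation cam->world, K"""
    p=viewer.camera_params(n)
    if n=="wrist":
        T=np.eye(4);T[:3,:3]=R.from_rotvec(s["tool_rot"]).as_matrix();T[:3,3]=s["tcp_pos"]
        T=T@p["hand_eye"]
    else: T=np.linalg.inv(p["extrinsics"])
    return T[:3,3],T[:3,:3],p["K"]
def shot(n,name=None):
    s=telemetry.observe();im=viewer.read_camera(n)
    if name: cv2.imwrite(f"pics/{name}.png",im)
    return im,cam(n,s)
def ray(c,uv,z):
    o,M,K=c;uv=np.atleast_2d(uv).astype(float)
    d=np.c_[(uv[:,0]-K[0,2])/K[0,0],-(uv[:,1]-K[1,2])/K[1,1],-np.ones(len(uv))]@M.T
    return o+d*((z-o[2])/d[:,2])[:,None]
def proj(c,P):
    o,M,K=c;q=(np.atleast_2d(P)-o)@M
    return np.c_[K[0,2]+K[0,0]*q[:,0]/-q[:,2],K[1,2]-K[1,1]*q[:,1]/-q[:,2]]
HUE={"red":((170,8),90),"yellow":((12,32),90),"green":((45,80),70),"blue":((98,122),90)}
def blobs(im,col,amin=60,vmin=50):
    h,s,v=cv2.split(cv2.cvtColor(im,cv2.COLOR_BGR2HSV));(a,b),sm=HUE[col]
    m=((h>=a)|(h<=b)) if a>b else ((h>=a)&(h<=b))
    m=(m&(s>sm)&(v>vmin)).astype(np.uint8)
    m=cv2.morphologyEx(m,cv2.MORPH_CLOSE,np.ones((5,5)))
    cs,_=cv2.findContours(m,cv2.RETR_EXTERNAL,cv2.CHAIN_APPROX_NONE)
    return [c[:,0] for c in cs if cv2.contourArea(c)>amin]
def rect(c,cnt,z):
    """oriented rectangle in world at plane z: centre, long, short, yaw of long side deg"""
    P=ray(c,cnt,z)[:,:2].astype(np.float32)
    (cx,cy),_,_=r=cv2.minAreaRect(P);b=cv2.boxPoints(r)
    e=b[1]-b[0];f=b[2]-b[1];L=e if np.hypot(*e)>np.hypot(*f) else f
    y=np.degrees(np.arctan2(L[1],L[0]));y=(y+90)%180-90
    return np.array([cx,cy,max(np.hypot(*e),np.hypot(*f)),min(np.hypot(*e),np.hypot(*f)),y])
E
python3 - <<'E'
from h import *
im=cv2.imread("pics/top0.png");c=cam("top")
for col,z in(("red",.04),("yellow",.04),("green",.008),("blue",.008)):
    for b in blobs(im,col,50):
        u=b.mean(0)
        if 130<u[0]<400 and 150<u[1]<270: print(col,u,rect(c,b,z), rect(c,b,.128)[:2])
s=telemetry.observe();print(R.from_rotvec(s["tool_rot"]).as_matrix())
cr=im[140:270,130:400];cv2.imwrite("pics/crop0.png",cv2.resize(cr,None,fx=2.9,fy=2.9,interpolation=cv2.INTER_CUBIC))
E
```

```text
red [294.0364 213.7273] [ 0.5269 -0.2581  0.064   0.0573  4.1141] [ 0.5236 -0.2484]
red [255.4923 202.4769] [ 0.5734 -0.1118  0.068   0.0662  6.6358] [ 0.5673 -0.1107]
red [393.6786 165.6607] [ 0.7074 -0.6552  0.0938  0.0466 24.7085] [ 0.6934 -0.6222]
yellow [336.7237 223.0526] [ 0.4844 -0.4207  0.0955  0.0615 -1.5914] [ 0.4836 -0.4015]
yellow [257.2564 214.0769] [  0.5289  -0.1172   0.0655   0.0189 -82.1349] [ 0.5254 -0.1158]
yellow [320.2143 178.6429] [  0.6595  -0.3645   0.0405   0.0319 -73.0573] [ 0.6484 -0.3485]
green [216.1549 214.7887] [ 0.5311  0.0428  0.1109  0.039  -7.6781] [0.5263 0.0321]
blue [174.6044 218.1978] [ 0.5242  0.2056  0.1405  0.0426 -0.5235] [0.5199 0.1822]
[[-0.0002  0.9338  0.3577]
 [ 0.0013  0.3577 -0.9338]
 [-1.      0.0003 -0.0013]]
```

View pics/crop0.png

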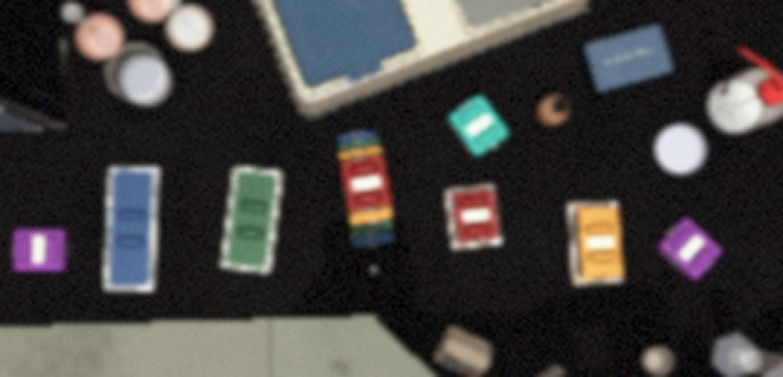

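```bash
cat >> h.py <<'E'
def plan(x,y,z,yaw):
    """whole shift in tool axes (units of 0.15 m) after the turn, and turn about tool x (units of pi)"""
    s=telemetry.observe();M=R.from_rotvec(s["tool_rot"]).as_matrix()
    y0=np.degrees(np.arctan2(M[1,1],M[0,1]));d=yaw-y0
    M2=R.from_euler("z",d,degrees=True).as_matrix()@M
    G=R.from_euler("z",yaw,degrees=True).as_matrix()@np.array([[0,1,0],[0,0,-1],[-1,0,0.]])
    rv=(R.from_matrix(M).inv()*R.from_matrix(G)).as_rotvec()/np.pi
    t=M2.T@(np.array([x,y,z])-s["tcp_pos"])/.15
    print("t %.2f tcp"%s["time"],s["tcp_pos"],"yaw %.2f"%y0,"grip %.3f"%s["gripper_width"],"F",s["contact_force"],"\n turn",rv,"then shift",t, "norm mm %.1f"%(150*np.linalg.norm(t)))
E
python3 -c "
from h import *
plan(.50,-.41,.40,0)"
```

```text
t 0.10 tcp [ 0.1967 -0.5136  0.4042] yaw 20.96 grip 0.999 F [ 0.8308 -0.3774 -0.9498] 
 turn [ 0.1164 -0.0004 -0.    ] then shift [ 0.0294  2.0217 -0.6905] norm mm 320.5
```

Emit:
send_rows:
  translation:
    - [-0.05, 0, 0]
    - [-0.05, 0, 0]
    - [-0.05, 0, 0]
    - [0.026, 0.289, -0.0986]
    - [0.026, 0.289, -0.0986]
    - [0.026, 0.289, -0.0986]
    - [0.026, 0.289, -0.0986]
    - [0.026, 0.289, -0.0986]
    - [0.026, 0.289, -0.0986]
    - [0.026, 0.289, -0.0986]
  rot:
    - [0.0388, 0, 0]
    - [0.0388, 0, 0]
    - [0.0388, 0, 0]
    - [0, 0, 0]
    - [0, 0, 0]
    - [0, 0, 0]
    - [0, 0, 0]
    - [0, 0, 0]
    - [0, 0, 0]
    - [0, 0, 0]
  jaw: [-1, -1, -1, -1, -1, -1, -1, -1, -1, -1]

```text
time: 1.1
tcp_pos: [0.5019, -0.4091, 0.3994]
tool_rot: [1.209, 1.21, -1.209]
contact_force: [1.1, 0.4, 0.3]
gripper_width: 0.999
```

Emit:
send_rows:
  translation:
    - [0, 0, 0]
    - [0, 0, 0]
  rot:
    - [0, 0, 0]
    - [0, 0, 0]
  jaw: [-1, -1]

```text
time: 1.3
tcp_pos: [0.5008, -0.4096, 0.3991]
tool_rot: [1.208, 1.212, -1.208]
contact_force: [-0.4, -0.8, 0.2]
gripper_width: 0.995
```

```bash
cat > look.py <<'E'
import sys
from h import *
name,col,z=sys.argv[1],sys.argv[2],float(sys.argv[3])
im,c=shot("wrist",name);print("t %.2f"%telemetry.observe()["time"])
for b in blobs(im,col,150): print(b.mean(0),rect(c,b,z))
plan(*map(float,sys.argv[4:8]))
E
python3 look.py w1 yellow .04 .50 -.255 .40 0
```

```text
t 1.35
[372.0578 352.2738] [  0.2186  -0.5854   0.4393   0.0274 -89.781 ]
[436.8344 302.2515] [ 0.3049 -0.6692  0.106   0.0433 18.782 ]
[ 75.2012 302.7927] [  0.3026  -0.1481   0.1071   0.0434 -18.4636]
[263.6277 176.7273] [ 0.4902 -0.4189  0.1006  0.0533  0.7329]
[219.6316  21.7895] [ 0.6605 -0.3701  0.0386  0.0369 23.1543]
t 1.35 tcp [ 0.4999 -0.4101  0.3996] yaw 0.02 grip 1.000 F [-0.556   0.6035  0.8642] 
 turn [ 0.0001 -0.0002  0.0002] then shift [-0.0025  0.0003 -1.0343] norm mm 155.1
```

View pics/w1.png

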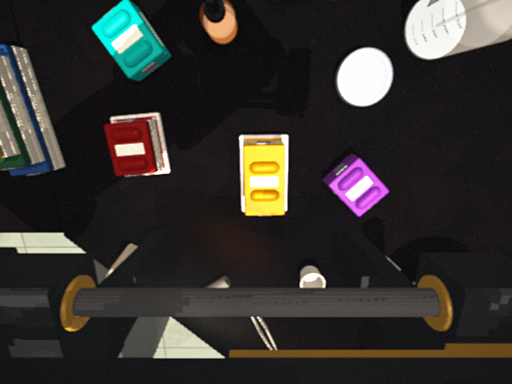

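```bash
cat >> h.py <<'E'
def label(im,c,col,z,near,r=.03):
    """white label on the coloured lid nearest to 'near' (world xy): centre by centroid, size, yaw; lid rect"""
    B=[b for b in blobs(im,col,150)]
    b=min(B,key=lambda b:np.hypot(*(rect(c,b,z)[:2]-near)))
    m=np.zeros(im.shape[:2],np.uint8);cv2.fillPoly(m,[b],1)
    big=cv2.convexHull(b);m[:]=0;cv2.fillConvexPoly(m,big,1)
    m=cv2.erode(m,np.ones((7,7)))
    h,s,v=cv2.split(cv2.cvtColor(im,cv2.COLOR_BGR2HSV))
    w=((s<80)&(v>130)&(m>0)).astype(np.uint8)
    cs,_=cv2.findContours(w,cv2.RETR_EXTERNAL,cv2.CHAIN_APPROX_NONE)
    k=max(cs,key=cv2.contourArea);M=cv2.moments(k);u=np.array([M["m10"],M["m01"]])/M["m00"]
    return u,ray(c,u,z)[0,:2],rect(c,k[:,0],z)[2:],rect(c,b,z)
E
python3 - <<'E'
from h import *
im=cv2.imread("pics/w1.png")
s=telemetry.observe();c=cam("wrist",s)
print(*label(im,c,"yellow",.04,(.49,-.42)))
print(*label(im,c,"red",.04,(.52,-.26)))
E
```

```text
[263.7104 181.2165] [ 0.486  -0.4187] [  0.0353   0.0143 -89.9124] [ 0.4894 -0.4196  0.1007  0.0533  0.6472]
[129.4183 149.0171] [ 0.5261 -0.2557] [  0.0343   0.0127 -84.7593] [ 0.5287 -0.2601  0.0678  0.0599  4.5571]
```

Emit:
send_rows:
  translation:
    - [0, 0, -0.172]
    - [0, 0, -0.172]
    - [0, 0, -0.172]
    - [0, 0, -0.172]
    - [0, 0, -0.172]
    - [0, 0, -0.172]
    - [0, 0, 0]
    - [0, 0, 0]
  rot:
    - [0, 0, 0]
    - [0, 0, 0]
    - [0, 0, 0]
    - [0, 0, 0]
    - [0, 0, 0]
    - [0, 0, 0]
    - [0, 0, 0]
    - [0, 0, 0]
  jaw: [-1, -1, -1, -1, -1, -1, -1, -1]

```text
time: 2.15
tcp_pos: [0.4995, -0.256, 0.4004]
tool_rot: [1.209, 1.208, -1.21]
contact_force: [0.3, 0.7, 0.0]
gripper_width: 1.003
```

```bash
cat > look.py <<'E'
import sys
from h import *
name,col,z,nx,ny=sys.argv[1],sys.argv[2],*map(float,sys.argv[3:6])
im,c=shot("wrist",name)
if z>.02: print(*label(im,c,col,z,(nx,ny)))
else:
    for b in blobs(im,col,400): print(b.mean(0),rect(c,b,z))
plan(*map(float,sys.argv[6:10]))
E
python3 look.py w2 red .04 .52 -.26 .565 -.113 .488 0
```

```text
[255.6625 148.4462] [ 0.5268 -0.255 ] [  0.0358   0.0149 -85.2034] [ 0.5289 -0.2547  0.0694  0.0495  5.0359]
t 2.20 tcp [ 0.4996 -0.2564  0.4002] yaw -0.08 grip 0.998 F [-0.4959 -1.8547 -0.0366] 
 turn [-0.0004  0.0002 -0.0001] then shift [-0.5859  0.4363 -0.9556] norm mm 180.4
```

Emit:
send_rows:
  translation:
    - [-0.0977, 0.0727, -0.159]
    - [-0.0977, 0.0727, -0.159]
    - [-0.0977, 0.0727, -0.159]
    - [-0.0977, 0.0727, -0.159]
    - [-0.0977, 0.0727, -0.159]
    - [-0.0977, 0.0727, -0.159]
    - [0, 0, 0]
    - [0, 0, 0]
  rot:
    - [0, 0, 0]
    - [0, 0, 0]
    - [0, 0, 0]
    - [0, 0, 0]
    - [0, 0, 0]
    - [0, 0, 0]
    - [0, 0, 0]
    - [0, 0, 0]
  jaw: [-1, -1, -1, -1, -1, -1, -1, -1]

```text
time: 3.0
tcp_pos: [0.5656, -0.1132, 0.4874]
tool_rot: [1.209, 1.209, -1.21]
contact_force: [-0.7, -1.0, -1.4]
gripper_width: 1.001
```

```bash
python3 look.py w3 red .128 .567 -.111 .535 .04 .40 0; python3 -c "
import cv2
cv2.imwrite('pics/w3c.png',cv2.resize(cv2.imread('pics/w3.png')[60:260,100:400],None,fx=2.5,fy=2.5))"
```

```text
[254.3539 169.2372] [ 0.5671 -0.1104] [  0.0358   0.015  -81.102 ] [ 0.5676 -0.1102  0.0644  0.0539  8.226 ]
t 3.05 tcp [ 0.5655 -0.1136  0.487 ] yaw -0.07 grip 1.004 F [ 0.0672 -0.2433  0.1755] 
 turn [-0.0004 -0.      0.0004] then shift [ 0.5803 -0.2022 -1.0237] norm mm 179.1
```

View pics/w3c.png

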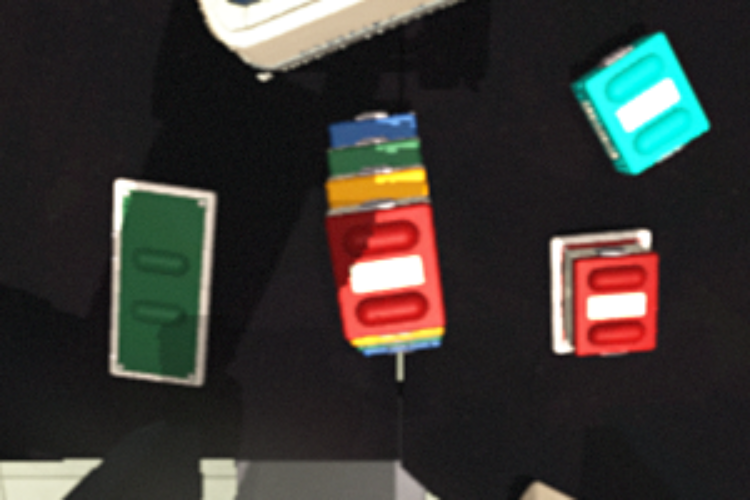

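Emit:
send_rows:
  translation:
    - [0.0967, -0.0337, -0.1706]
    - [0.0967, -0.0337, -0.1706]
    - [0.0967, -0.0337, -0.1706]
    - [0.0967, -0.0337, -0.1706]
    - [0.0967, -0.0337, -0.1706]
    - [0.0967, -0.0337, -0.1706]
    - [0, 0, 0]
    - [0, 0, 0]
  rot:
    - [0, 0, 0]
    - [0, 0, 0]
    - [0, 0, 0]
    - [0, 0, 0]
    - [0, 0, 0]
    - [0, 0, 0]
    - [0, 0, 0]
    - [0, 0, 0]
  jaw: [-1, -1, -1, -1, -1, -1, -1, -1]

```text
time: 3.85
tcp_pos: [0.5354, 0.0403, 0.4006]
tool_rot: [1.209, 1.209, -1.21]
contact_force: [0.0, 0.2, -0.1]
gripper_width: 1.0
```

```bash
python3 look.py w4 green .008 0 0  .525 .20 .40 0
```

```text
[253.963  164.9383] [ 0.5315  0.0441  0.1241  0.0522 -8.2296]
[382.6503 103.3558] [  0.6081  -0.1282   0.0633   0.0433 -80.4109]
t 3.90 tcp [0.5355 0.04   0.401 ] yaw -0.07 grip 1.001 F [ 0.3704 -0.1494  0.7919] 
 turn [-0.0004  0.0001 -0.0001] then shift [ 0.0062 -0.0701 -1.0667] norm mm 160.3
```

Emit:
send_rows:
  translation:
    - [0, -0.01, -0.178]
    - [0, -0.01, -0.178]
    - [0, -0.01, -0.178]
    - [0, -0.01, -0.178]
    - [0, -0.01, -0.178]
    - [0, -0.01, -0.178]
    - [0, 0, 0]
    - [0, 0, 0]
  rot:
    - [0, 0, 0]
    - [0, 0, 0]
    - [0, 0, 0]
    - [0, 0, 0]
    - [0, 0, 0]
    - [0, 0, 0]
    - [0, 0, 0]
    - [0, 0, 0]
  jaw: [-1, -1, -1, -1, -1, -1, -1, -1]

```text
time: 4.7
tcp_pos: [0.5267, 0.2006, 0.4011]
tool_rot: [1.209, 1.208, -1.209]
contact_force: [0.0, -0.0, 0.2]
gripper_width: 1.0
```

```bash
python3 look.py w5 blue .008 0 0  .567 -.1105 .36 8.5; python3 - <<'E'
import cv2,numpy as np
a=cv2.imread('pics/w4.png')[60:260,180:340];b=cv2.imread('pics/w5.png')[60:260,180:340]
cv2.imwrite('pics/w45.png',cv2.resize(np.hstack([a,b]),None,fx=2.5,fy=2.5))
E
```

```text
[412.0442 261.1062] [  0.3755  -0.0297   0.0585   0.0473 -16.8522]
[253.0692 163.4291] [ 0.5238  0.2052  0.1532  0.0533 -2.4572]
[488.3774 134.8645] [ 0.5624 -0.1105  0.1589  0.0356 10.2776]
t 4.75 tcp [0.5267 0.2002 0.4011] yaw -0.07 grip 0.997 F [ 0.0405 -0.2769 -0.0968] 
 turn [-0.0476  0.0001 -0.0002] then shift [ 0.2744 -0.0408  2.0883] norm mm 316.0
```

View pics/w45.png

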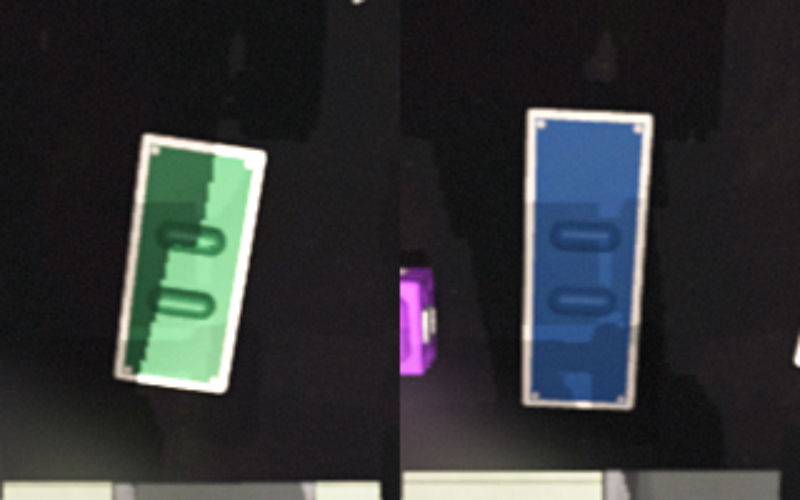

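Emit:
send_rows:
  translation:
    - [0, 0, 0]
    - [0, 0, 0.15]
    - [0.036, -0.006, 0.28]
    - [0.036, -0.006, 0.28]
    - [0.036, -0.006, 0.28]
    - [0.036, -0.006, 0.28]
    - [0.036, -0.006, 0.28]
    - [0.036, -0.006, 0.28]
    - [0.036, -0.005, 0.26]
    - [0, 0, 0]
  rot:
    - [-0.0238, 0, 0]
    - [-0.0238, 0, 0]
    - [0, 0, 0]
    - [0, 0, 0]
    - [0, 0, 0]
    - [0, 0, 0]
    - [0, 0, 0]
    - [0, 0, 0]
    - [0, 0, 0]
    - [0, 0, 0]
  jaw: [-1, -1, -1, -1, -1, -1, -1, -1, -1, -1]

```text
time: 5.75
tcp_pos: [0.565, -0.1152, 0.3622]
tool_rot: [1.102, 1.274, -1.104]
contact_force: [-0.7, 0.8, 0.0]
gripper_width: 1.001
```

Emit:
send_rows:
  translation:
    - [0, 0, 0]
  rot:
    - [0, 0, 0]
  jaw: [-1]

```text
time: 5.85
tcp_pos: [0.5648, -0.1112, 0.363]
tool_rot: [1.101, 1.275, -1.101]
contact_force: [0.1, -1.4, 0.4]
gripper_width: 1.002
```

```bash
python3 look.py w6 red .128 .567 -.111 .567 -.1105 .266 8.5
```

```text
[257.588  202.0862] [ 0.567  -0.1112] [  0.0343   0.0137 -81.5393] [ 0.5537 -0.1113  0.095   0.0552  5.0908]
t 5.90 tcp [ 0.5648 -0.1101  0.3632] yaw 8.49 grip 0.999 F [-1.1161  0.1554  0.06  ] 
 turn [-0.     -0.0001  0.    ] then shift [0.6481 0.014  0.0053] norm mm 97.2
```

Emit:
send_rows:
  translation:
    - [0.16, 0.007, 0]
    - [0.16, 0.007, 0]
    - [0.15, 0, 0]
    - [0.1, 0, 0]
    - [0.05, 0, 0]
    - [0.028, 0, 0]
    - [0, 0, 0]
    - [0, 0, 0]
    - [0, 0, 0]
    - [0, 0, 0]
  rot:
    - [0, 0, 0]
    - [0, 0, 0]
    - [0, 0, 0]
    - [0, 0, 0]
    - [0, 0, 0]
    - [0, 0, 0]
    - [0, 0, 0]
    - [0, 0, 0]
    - [0, 0, 0]
    - [0, 0, 0]
  jaw: [-1, -1, -1, -1, -1, -1, -1, 1, 1, 1]
  squeeze: 20

```text
time: 6.9
tcp_pos: [0.5673, -0.1092, 0.2664]
tool_rot: [1.098, 1.275, -1.098]
contact_force: [-1.0, 0.1, 1.0]
gripper_width: 0.753
```

Emit:
send_rows:
  translation:
    - [0, 0, 0]
    - [0, 0, 0]
    - [0, 0, 0]
    - [0, 0, 0]
  rot:
    - [0, 0, 0]
    - [0, 0, 0]
    - [0, 0, 0]
    - [0, 0, 0]
  jaw: [1, 1, 1, 1]

```text
time: 7.3
tcp_pos: [0.5673, -0.1093, 0.2661]
tool_rot: [1.098, 1.276, -1.098]
contact_force: [0.3, -0.0, 1.7]
gripper_width: 0.591
```

```bash
python3 -c "
from h import *
plan(.567,-.1105,.266,8.5)"
```

```text
t 7.30 tcp [ 0.5673 -0.1093  0.2661] yaw 8.57 grip 0.591 F [ 0.313  -0.0173  1.6897] 
 turn [ 0.0004  0.0001 -0.0001] then shift [ 0.0004 -0.0031  0.0079] norm mm 1.3
```

Emit:
send_rows:
  translation:
    - [-0.04, 0, 0]
    - [-0.06, 0, 0]
    - [-0.1, 0, 0]
    - [-0.12, 0, 0]
    - [-0.12, 0, 0]
    - [-0.08, 0, 0]
    - [0, 0, 0]
    - [0, 0, 0]
  rot:
    - [0, 0, 0]
    - [0, 0, 0]
    - [0, 0, 0]
    - [0, 0, 0]
    - [0.01, 0, 0]
    - [0.01, 0, 0]
    - [0, 0, 0]
    - [0, 0, 0]
  jaw: [1, 1, 1, 1, 1, 1, 1, 1]

```text
time: 8.1
tcp_pos: [0.5671, -0.1091, 0.3438]
tool_rot: [1.144, 1.249, -1.144]
contact_force: [0.4, -0.7, -1.3]
gripper_width: 0.586
```

```bash
python3 - <<'E'
from h import *
plan(.5265,-.2553,.30,4.9)
im,c=shot("wrist","w7")
for z in(.096,): 
    try: print(*label(im,c,"yellow",z,(.567,-.111)))
    except Exception as e: print(e)
E
```

```text
t 8.10 tcp [ 0.5671 -0.1091  0.3438] yaw 5.03 grip 0.586 F [ 0.4016 -0.6865 -1.3131] 
 turn [ 0.0007 -0.     -0.    ] then shift [ 0.2921 -0.3531  0.9481] norm mm 158.0
max() iterable argument is empty
```

View pics/w7.png

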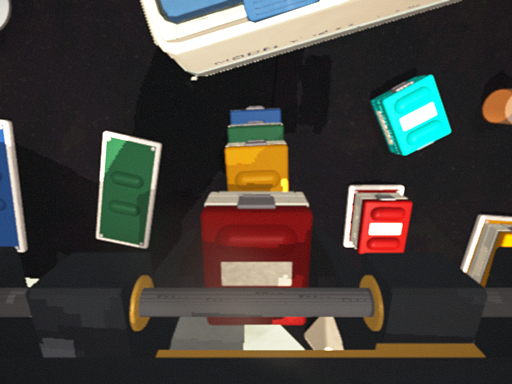

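Emit:
send_rows:
  translation:
    - [0.02, -0.03, 0.08]
    - [0.05, -0.06, 0.16]
    - [0.056, -0.068, 0.182]
    - [0.056, -0.068, 0.182]
    - [0.05, -0.06, 0.16]
    - [0.04, -0.045, 0.12]
    - [0.02, -0.022, 0.06]
    - [0, 0, 0]
    - [0, 0, 0]
  rot:
    - [0, 0, 0]
    - [0, 0, 0]
    - [0, 0, 0]
    - [0, 0, 0]
    - [0, 0, 0]
    - [0, 0, 0]
    - [0, 0, 0]
    - [0, 0, 0]
    - [0, 0, 0]
  jaw: [1, 1, 1, 1, 1, 1, 1, 1, 1]

```text
time: 9.05
tcp_pos: [0.5268, -0.2545, 0.3]
tool_rot: [1.145, 1.249, -1.145]
contact_force: [-0.8, 0.4, -0.5]
gripper_width: 0.588
```

```bash
python3 -c "
from h import *
plan(.5265,-.255,.21,4.9)"
```

```text
t 9.05 tcp [ 0.5268 -0.2545  0.3   ] yaw 4.99 grip 0.588 F [-0.8182  0.3648 -0.4936] 
 turn [ 0.0005 -0.0001  0.    ] then shift [ 0.6    -0.0024  0.0032] norm mm 90.0
```

Emit:
send_rows:
  translation:
    - [0.14, 0, 0.003]
    - [0.14, 0, 0]
    - [0.12, 0, 0]
    - [0.06, 0, 0]
    - [0.03, 0, 0]
    - [0.03, 0, 0]
    - [0.02, 0, 0]
    - [0.02, 0, 0]
    - [0.02, 0, 0]
    - [0.015, 0, 0]
  rot:
    - [0, 0, 0]
    - [0, 0, 0]
    - [0, 0, 0]
    - [0, 0, 0]
    - [0, 0, 0]
    - [0, 0, 0]
    - [0, 0, 0]
    - [0, 0, 0]
    - [0, 0, 0]
    - [0, 0, 0]
  jaw: [1, 1, 1, 1, 1, 1, 1, 1, 1, 1]

```text
time: 10.05
tcp_pos: [0.5268, -0.2553, 0.2107]
tool_rot: [1.145, 1.249, -1.145]
contact_force: [-0.2, -0.4, -0.5]
gripper_width: 0.589
```

Emit:
send_rows:
  translation:
    - [0, 0, 0]
  rot:
    - [0, 0, 0]
  jaw: [1]

```text
time: 10.15
tcp_pos: [0.5268, -0.2553, 0.2106]
tool_rot: [1.145, 1.249, -1.145]
contact_force: [-1.0, 0.4, -0.3]
gripper_width: 0.59
```

Emit:
send_rows:
  translation:
    - [0.007, 0, 0]
    - [0.007, 0, 0]
    - [0, 0, 0]
  rot:
    - [0, 0, 0]
    - [0, 0, 0]
    - [0, 0, 0]
  jaw: [1, 1, 1]

```text
time: 10.45
tcp_pos: [0.5268, -0.2553, 0.21]
tool_rot: [1.145, 1.248, -1.145]
contact_force: [-2.8, 1.8, 10.0]
gripper_width: 0.591
```

Emit:
send_rows:
  translation:
    - [-0.005, 0, 0]
    - [0, 0, 0]
    - [0, 0, 0]
    - [0, 0, 0]
    - [-0.1, 0, 0]
    - [-0.2, 0, 0]
    - [-0.25, 0, 0]
    - [-0.25, 0, 0]
    - [-0.2, 0, 0]
    - [0, 0, 0]
  rot:
    - [0, 0, 0]
    - [0, 0, 0]
    - [0, 0, 0]
    - [0, 0, 0]
    - [0, 0, 0]
    - [0, 0, 0]
    - [0, 0, 0]
    - [0, 0, 0]
    - [-0.01, 0, 0]
    - [-0.01, 0, 0]
  jaw: [-0.6, -0.6, -0.6, -0.6, -0.6, -0.6, -0.6, -0.6, -0.6, -0.6]

```text
time: 11.45
tcp_pos: [0.527, -0.2553, 0.3638]
tool_rot: [1.096, 1.269, -1.095]
contact_force: [-0.2, 0.5, -0.6]
gripper_width: 0.798
```

```bash
python3 - <<'E'
from h import *
im,c=shot("wrist","w8")
for z in(.072,.078): print(*label(im,c,"red",z,(.5265,-.255)))
plan(.567,-.1105,.39,8.5)
E
```

```text
[254.2801 187.6885] [ 0.5263 -0.2544] [  0.0358   0.0148 -84.9195] [ 0.5322 -0.2541  0.0762  0.0533  4.9529]
[254.2801 187.6885] [ 0.528  -0.2542] [  0.035    0.0145 -84.9195] [ 0.5338 -0.2538  0.0745  0.0521  4.9529]
t 11.50 tcp [ 0.5268 -0.2553  0.3615] yaw 8.74 grip 0.801 F [-0.0667 -0.7672  0.4797] 
 turn [ 0.0013  0.0009 -0.0009] then shift [-0.1916  0.408  -0.9143] norm mm 152.9
```

Emit:
send_rows:
  translation:
    - [-0.032, 0.068, -0.1524]
    - [-0.032, 0.068, -0.1524]
    - [-0.032, 0.068, -0.1524]
    - [-0.032, 0.068, -0.1524]
    - [-0.032, 0.068, -0.1524]
    - [-0.032, 0.068, -0.1524]
    - [0, 0, 0]
    - [0, 0, 0]
  rot:
    - [0.0013, 0.0009, -0.0009]
    - [0, 0, 0]
    - [0, 0, 0]
    - [0, 0, 0]
    - [0, 0, 0]
    - [0, 0, 0]
    - [0, 0, 0]
    - [0, 0, 0]
  jaw: [-0.8, -0.8, -0.8, -0.8, -0.8, -0.8, -0.8, -0.8]

```text
time: 12.3
tcp_pos: [0.5675, -0.1107, 0.3878]
tool_rot: [1.101, 1.28, -1.103]
contact_force: [-0.3, -0.1, -0.2]
gripper_width: 0.902
```

```bash
python3 look.py w9 yellow .096 .567 -.1105 .567 -.1105 .234 8.5
```

```text
[257.6057 184.6784] [ 0.5672 -0.1106] [  0.0343   0.0136 -81.5174] [ 0.5672 -0.1099  0.0931  0.0536  7.8947]
t 12.35 tcp [ 0.5674 -0.1113  0.3877] yaw 8.31 grip 0.899 F [ 0.3632  0.0377 -0.1851] 
 turn [-0.001  -0.001   0.0013] then shift [ 1.0249  0.0026 -0.0023] norm mm 153.7
```

Emit:
send_rows:
  translation:
    - [0.18, 0, 0]
    - [0.2, 0, 0]
    - [0.2, 0, 0]
    - [0.18, 0, 0]
    - [0.14, 0, 0]
    - [0.08, 0, 0]
    - [0.045, 0, 0]
    - [0, 0, 0]
    - [0, 0, 0]
    - [0, 0, 0]
  rot:
    - [-0.001, -0.001, 0.0013]
    - [0, 0, 0]
    - [0, 0, 0]
    - [0, 0, 0]
    - [0, 0, 0]
    - [0, 0, 0]
    - [0, 0, 0]
    - [0, 0, 0]
    - [0, 0, 0]
    - [0, 0, 0]
  jaw: [-0.8, -0.8, -0.8, -0.8, -0.8, -0.8, -0.8, -0.8, 1, 1]
  squeeze: 25

```text
time: 13.35
tcp_pos: [0.5677, -0.1108, 0.2356]
tool_rot: [1.1, 1.273, -1.097]
contact_force: [-0.5, 0.1, -1.0]
gripper_width: 0.741
```

Emit:
send_rows:
  translation:
    - [0, 0, 0]
    - [0, 0, 0]
    - [0, 0, 0]
    - [0, 0, 0]
  rot:
    - [0, 0, 0]
    - [0, 0, 0]
    - [0, 0, 0]
    - [0, 0, 0]
  jaw: [1, 1, 1, 1]

```text
time: 13.75
tcp_pos: [0.5676, -0.1107, 0.2352]
tool_rot: [1.099, 1.274, -1.098]
contact_force: [-0.3, -0.2, 6.2]
gripper_width: 0.592
```

```bash
python3 -c "
from h import *
plan(.486,-.418,.314,0.4)"
```

```text
t 13.75 tcp [ 0.5676 -0.1107  0.2352] yaw 8.52 grip 0.592 F [-0.2989 -0.2001  6.1674] 
 turn [ 0.0451  0.0002 -0.0007] then shift [-0.5248 -0.5573  2.0454] norm mm 327.6
```

Emit:
send_rows:
  translation:
    - [-0.03, 0, 0]
    - [-0.05, 0, 0]
    - [-0.09, 0, 0]
    - [-0.12, 0, 0]
    - [-0.12, 0, 0]
    - [-0.09, 0, 0]
    - [-0.04, 0, 0]
    - [0, 0, 0]
    - [0, 0, 0]
  rot:
    - [0, 0, 0]
    - [0, 0, 0]
    - [0, 0, 0]
    - [0, 0, 0]
    - [0.011, 0, 0]
    - [0.012, 0, 0]
    - [0.011, 0, 0]
    - [0.011, 0, 0]
    - [0, 0, 0]
  jaw: [1, 1, 1, 1, 1, 1, 1, 1, 1]

```text
time: 14.65
tcp_pos: [0.5673, -0.1106, 0.3161]
tool_rot: [1.205, 1.211, -1.203]
contact_force: [-1.3, -0.3, -1.3]
gripper_width: 0.59
```

```bash
python3 -c "
from h import *
shot('wrist','w10')
plan(.4864,-.418,.30,0.4)"
```

```text
t 14.70 tcp [ 0.5673 -0.1106  0.3158] yaw 0.46 grip 0.591 F [ 0.0465  0.1872 -1.7125] 
 turn [ 0.0004  0.     -0.0004] then shift [ 0.105  -0.5541  2.0453] norm mm 318.2
```

View pics/w10.png

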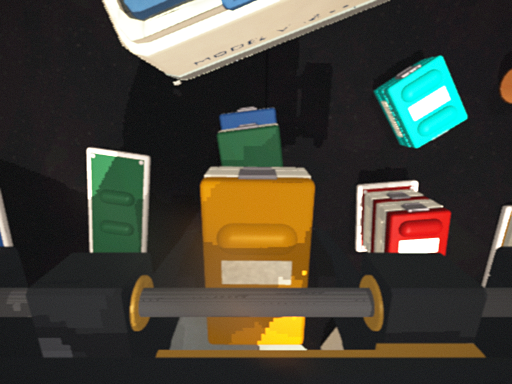

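Emit:
send_rows:
  translation:
    - [0.005, -0.027, 0.1]
    - [0.01, -0.054, 0.2]
    - [0.014, -0.07, 0.26]
    - [0.014, -0.07, 0.26]
    - [0.014, -0.07, 0.26]
    - [0.014, -0.07, 0.26]
    - [0.014, -0.07, 0.26]
    - [0.01, -0.06, 0.22]
    - [0.007, -0.04, 0.145]
    - [0.003, -0.023, 0.08]
  rot:
    - [0, 0, 0]
    - [0, 0, 0]
    - [0, 0, 0]
    - [0, 0, 0]
    - [0, 0, 0]
    - [0, 0, 0]
    - [0, 0, 0]
    - [0, 0, 0]
    - [0, 0, 0]
    - [0, 0, 0]
  jaw: [1, 1, 1, 1, 1, 1, 1, 1, 1, 1]

```text
time: 15.7
tcp_pos: [0.4856, -0.4201, 0.2994]
tool_rot: [1.206, 1.212, -1.204]
contact_force: [1.0, 0.7, -2.6]
gripper_width: 0.582
```

Emit:
send_rows:
  translation:
    - [0, 0, 0]
    - [0, 0, 0]
    - [0, 0, 0]
  rot:
    - [0, 0, 0]
    - [0, 0, 0]
    - [0, 0, 0]
  jaw: [1, 1, 1]

```text
time: 16.0
tcp_pos: [0.4872, -0.4167, 0.3001]
tool_rot: [1.203, 1.213, -1.201]
contact_force: [0.7, -0.1, -2.3]
gripper_width: 0.587
```

```bash
python3 -c "
from h import *
plan(.4864,-.418,.2112,0.4)"
```

```text
t 16.00 tcp [ 0.4872 -0.4167  0.3001] yaw 0.52 grip 0.587 F [ 0.6826 -0.1136 -2.3147] 
 turn [ 0.0007 -0.     -0.0004] then shift [ 0.5924 -0.0062  0.0088] norm mm 88.9
```

Emit:
send_rows:
  translation:
    - [0.14, -0.006, 0.008]
    - [0.14, 0, 0]
    - [0.12, 0, 0]
    - [0.06, 0, 0]
    - [0.03, 0, 0]
    - [0.03, 0, 0]
    - [0.02, 0, 0]
    - [0.02, 0, 0]
    - [0.015, 0, 0]
    - [0.007, 0, 0]
  rot:
    - [0, 0, 0]
    - [0, 0, 0]
    - [0, 0, 0]
    - [0, 0, 0]
    - [0, 0, 0]
    - [0, 0, 0]
    - [0, 0, 0]
    - [0, 0, 0]
    - [0, 0, 0]
    - [0, 0, 0]
  jaw: [1, 1, 1, 1, 1, 1, 1, 1, 1, 1]

```text
time: 17.0
tcp_pos: [0.4858, -0.4193, 0.2125]
tool_rot: [1.204, 1.212, -1.203]
contact_force: [-0.1, 0.1, -2.2]
gripper_width: 0.586
```

Emit:
send_rows:
  translation:
    - [0.01, 0, 0]
    - [0.005, 0, 0]
    - [0, 0, 0]
  rot:
    - [0, 0, 0]
    - [0, 0, 0]
    - [0, 0, 0]
  jaw: [1, 1, 1]

```text
time: 17.3
tcp_pos: [0.4858, -0.4192, 0.2112]
tool_rot: [1.204, 1.211, -1.203]
contact_force: [-1.7, 1.3, 4.9]
gripper_width: 0.589
```

Contact exactly at the seated height. Release, rise and check.

Emit:
send_rows:
  translation:
    - [0, 0, 0]
    - [0, 0, 0]
    - [0, 0, 0]
    - [0, 0, 0]
    - [-0.1, 0, 0]
    - [-0.2, 0, 0]
    - [-0.25, 0, 0]
    - [-0.25, 0, 0]
    - [-0.2, 0, 0]
    - [0, 0, 0]
  rot:
    - [0, 0, 0]
    - [0, 0, 0]
    - [0, 0, 0]
    - [0, 0, 0]
    - [0, 0, 0]
    - [0, 0, 0]
    - [0, 0, 0]
    - [0, 0, 0]
    - [0, 0, 0]
    - [0, 0, 0]
  jaw: [-0.6, -0.6, -0.6, -0.6, -0.6, -0.6, -0.6, -0.6, -0.6, -0.6]

```text
time: 18.3
tcp_pos: [0.4857, -0.4192, 0.3649]
tool_rot: [1.202, 1.203, -1.202]
contact_force: [-0.5, 0.1, -0.4]
gripper_width: 0.803
```

```bash
python3 - <<'E'
from h import *
im,c=shot("wrist","w11")
for z in(.072,.078): print(*label(im,c,"yellow",z,(.486,-.418)))
plan(.567,-.1105,.36,8.5)
E
```

```text
[254.0937 187.4815] [ 0.4852 -0.4184] [  0.0347   0.0137 -89.6137] [  0.4668  -0.4117   0.1577   0.0785 -19.116 ]
[254.0937 187.4815] [ 0.4869 -0.4184] [  0.0339   0.0134 -89.6138] [  0.4689  -0.4119   0.1542   0.0768 -19.116 ]
t 18.35 tcp [ 0.4856 -0.4191  0.3621] yaw 0.42 grip 0.805 F [-0.2081 -0.2673 -0.6773] 
 turn [-0.0449  0.0011 -0.0011] then shift [ 0.0107  0.8408 -1.9549] norm mm 319.2
```

Emit:
send_rows:
  translation:
    - [0, 0, 0]
    - [0, 0, 0]
    - [0.001, 0.11, -0.255]
    - [0.001, 0.12, -0.28]
    - [0.001, 0.12, -0.28]
    - [0.001, 0.12, -0.28]
    - [0.001, 0.12, -0.28]
    - [0.001, 0.12, -0.28]
    - [0.001, 0.08, -0.18]
    - [0.001, 0.05, -0.12]
  rot:
    - [-0.0225, 0.0011, -0.0011]
    - [-0.0224, 0, 0]
    - [0, 0, 0]
    - [0, 0, 0]
    - [0, 0, 0]
    - [0, 0, 0]
    - [0, 0, 0]
    - [0, 0, 0]
    - [0, 0, 0]
    - [0, 0, 0]
  jaw: [-0.8, -0.8, -0.8, -0.8, -0.8, -0.8, -0.8, -0.8, -0.8, -0.8]

```text
time: 19.35
tcp_pos: [0.5671, -0.1082, 0.3582]
tool_rot: [1.099, 1.284, -1.099]
contact_force: [-0.3, 0.1, -0.8]
gripper_width: 0.9
```

Emit:
send_rows:
  translation:
    - [0, 0, 0]
    - [0, 0, 0]
    - [0, 0, 0]
  rot:
    - [0, 0, 0]
    - [0, 0, 0]
    - [0, 0, 0]
  jaw: [-0.8, -0.8, -0.8]

```text
time: 19.65
tcp_pos: [0.5667, -0.1115, 0.3592]
tool_rot: [1.101, 1.28, -1.101]
contact_force: [-0.4, -0.4, -0.5]
gripper_width: 0.9
```

```bash
python3 look.py w12 green .064 .567 -.1105 .567 -.1105 .2025 8.5
```

```text
[256.7935 183.0207] [ 0.5674 -0.1102] [  0.0367   0.0148 -81.4399] [ 0.5674 -0.11    0.1196  0.0525  7.41  ]
t 19.70 tcp [ 0.5667 -0.1116  0.3594] yaw 8.42 grip 0.900 F [ 0.1363 -0.1875 -0.3866] 
 turn [-0.0004 -0.0012  0.0008] then shift [ 1.0459  0.0057 -0.0031] norm mm 156.9
```

Emit:
send_rows:
  translation:
    - [0.18, 0.006, -0.006]
    - [0.2, 0, 0]
    - [0.2, 0, 0]
    - [0.18, 0, 0]
    - [0.15, 0, 0]
    - [0.09, 0, 0]
    - [0.045, 0, 0]
    - [0, 0, 0]
    - [0, 0, 0]
    - [0, 0, 0]
  rot:
    - [-0.0004, -0.0012, 0.0008]
    - [0, 0, 0]
    - [0, 0, 0]
    - [0, 0, 0]
    - [0, 0, 0]
    - [0, 0, 0]
    - [0, 0, 0]
    - [0, 0, 0]
    - [0, 0, 0]
    - [0, 0, 0]
  jaw: [-0.8, -0.8, -0.8, -0.8, -0.8, -0.8, -0.8, -0.8, 1, 1]
  squeeze: 30

```text
time: 20.7
tcp_pos: [0.5678, -0.1097, 0.204]
tool_rot: [1.099, 1.274, -1.097]
contact_force: [-0.6, -0.8, 0.5]
gripper_width: 0.745
```

Emit:
send_rows:
  translation:
    - [0, 0, 0]
    - [0, 0, 0]
    - [0, 0, 0]
    - [0, 0, 0]
  rot:
    - [0, 0, 0]
    - [0, 0, 0]
    - [0, 0, 0]
    - [0, 0, 0]
  jaw: [1, 1, 1, 1]

```text
time: 21.1
tcp_pos: [0.5678, -0.1095, 0.2037]
tool_rot: [1.098, 1.275, -1.098]
contact_force: [-0.7, -0.2, 5.6]
gripper_width: 0.59
```

```bash
python3 -c "
from h import *
plan(.5315,.0441,.28,-8.2)"
```

```text
t 21.10 tcp [ 0.5678 -0.1095  0.2037] yaw 8.58 grip 0.590 F [-0.7316 -0.2242  5.6377] 
 turn [ 0.0932  0.0002 -0.0005] then shift [-0.5102 -0.3847 -0.9788] norm mm 175.3
```

Emit:
send_rows:
  translation:
    - [-0.03, 0, 0]
    - [-0.05, 0, 0]
    - [-0.09, 0, 0]
    - [-0.12, 0, 0]
    - [-0.12, 0, 0]
    - [-0.08, 0, 0]
    - [-0.02, 0, 0]
    - [0, 0, 0]
    - [0, 0, 0]
    - [0, 0, 0]
  rot:
    - [0, 0, 0]
    - [0, 0, 0]
    - [0.005, 0, 0]
    - [0.015, 0, 0]
    - [0.02, 0, 0]
    - [0.02, 0, 0]
    - [0.02, 0, 0]
    - [0.0132, 0, 0]
    - [0, 0, 0]
    - [0, 0, 0]
  jaw: [1, 1, 1, 1, 1, 1, 1, 1, 1, 1]

```text
time: 22.1
tcp_pos: [0.5676, -0.1094, 0.2797]
tool_rot: [1.313, 1.139, -1.313]
contact_force: [-0.1, -0.0, -2.5]
gripper_width: 0.588
```

```bash
python3 -c "
from h import *
shot('wrist','w13')
plan(.5319,.0441,.27,-8.2)"
```

```text
t 22.15 tcp [ 0.5676 -0.1094  0.2796] yaw -8.14 grip 0.586 F [ 0.0232 -0.4638 -1.6812] 
 turn [ 0.0003 -0.     -0.0001] then shift [ 0.0639 -0.3813 -0.979 ] norm mm 157.9
```

View pics/w13.png

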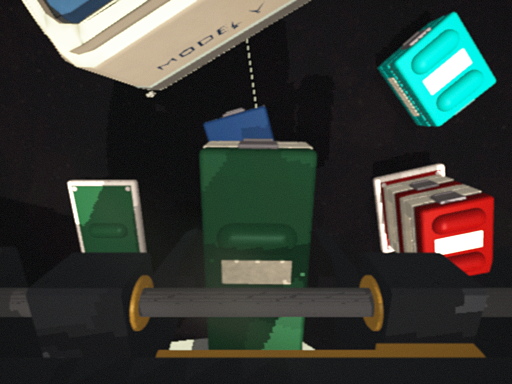

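Green is held level, blue remains on the bench alone. Moving over the green dock.

Emit:
send_rows:
  translation:
    - [0.005, -0.03, -0.08]
    - [0.01, -0.06, -0.155]
    - [0.012, -0.072, -0.185]
    - [0.012, -0.072, -0.185]
    - [0.011, -0.065, -0.165]
    - [0.008, -0.05, -0.13]
    - [0.006, -0.032, -0.079]
    - [0, 0, 0]
    - [0, 0, 0]
    - [0, 0, 0]
  rot:
    - [0, 0, 0]
    - [0, 0, 0]
    - [0, 0, 0]
    - [0, 0, 0]
    - [0, 0, 0]
    - [0, 0, 0]
    - [0, 0, 0]
    - [0, 0, 0]
    - [0, 0, 0]
    - [0, 0, 0]
  jaw: [1, 1, 1, 1, 1, 1, 1, 1, 1, 1]

```text
time: 23.15
tcp_pos: [0.5323, 0.0433, 0.27]
tool_rot: [1.315, 1.137, -1.314]
contact_force: [-0.3, -0.6, -2.5]
gripper_width: 0.583
```

```bash
python3 -c "
from h import *
plan(.5319,.0444,.1797,-8.2)"
```

```text
t 23.15 tcp [0.5323 0.0433 0.27  ] yaw -8.25 grip 0.583 F [-0.2637 -0.6059 -2.5448] 
 turn [-0.0003  0.0001 -0.0004] then shift [ 0.6023 -0.0044 -0.0073] norm mm 90.3
```

Emit:
send_rows:
  translation:
    - [0.14, -0.003, -0.006]
    - [0.14, 0, 0]
    - [0.12, 0, 0]
    - [0.07, 0, 0]
    - [0.03, 0, 0]
    - [0.03, 0, 0]
    - [0.02, 0, 0]
    - [0.02, 0, 0]
    - [0.015, 0, 0]
    - [0.008, 0, 0]
  rot:
    - [0, 0, 0]
    - [0, 0, 0]
    - [0, 0, 0]
    - [0, 0, 0]
    - [0, 0, 0]
    - [0, 0, 0]
    - [0, 0, 0]
    - [0, 0, 0]
    - [0, 0, 0]
    - [0, 0, 0]
  jaw: [1, 1, 1, 1, 1, 1, 1, 1, 1, 1]

```text
time: 24.15
tcp_pos: [0.5318, 0.045, 0.181]
tool_rot: [1.314, 1.137, -1.313]
contact_force: [0.7, 0.4, -1.7]
gripper_width: 0.59
```

Emit:
send_rows:
  translation:
    - [0.007, 0, 0]
    - [0.005, 0, 0]
    - [0, 0, 0]
  rot:
    - [0, 0, 0]
    - [0, 0, 0]
    - [0, 0, 0]
  jaw: [1, 1, 1]

```text
time: 24.45
tcp_pos: [0.5318, 0.045, 0.1797]
tool_rot: [1.314, 1.137, -1.313]
contact_force: [-1.4, -0.8, 2.3]
gripper_width: 0.587
```

Emit:
send_rows:
  translation:
    - [0, 0, 0]
    - [0, 0, 0]
    - [0, 0, 0]
    - [0, 0, 0]
    - [-0.1, 0, 0]
    - [-0.2, 0, 0]
    - [-0.25, 0, 0]
    - [-0.25, 0, 0]
    - [-0.2, 0, 0]
    - [0, 0, 0]
  rot:
    - [0, 0, 0]
    - [0, 0, 0]
    - [0, 0, 0]
    - [0, 0, 0]
    - [0, 0, 0]
    - [0, 0, 0]
    - [0, 0, 0]
    - [0, 0, 0]
    - [0, 0, 0]
    - [0, 0, 0]
  jaw: [-0.6, -0.6, -0.6, -0.6, -0.6, -0.6, -0.6, -0.6, -0.6, -0.6]

```text
time: 25.45
tcp_pos: [0.5319, 0.0451, 0.3331]
tool_rot: [1.317, 1.131, -1.308]
contact_force: [0.1, -0.5, -0.3]
gripper_width: 0.799
```

```bash
python3 - <<'E'
from h import *
im,c=shot("wrist","w14")
for z in(.04,.046): print(*label(im,c,"green",z,(.5315,.0441)))
plan(.567,-.1105,.33,8.5)
E
```

```text
[256.9452 188.4382] [0.5308 0.0452] [ 0.0358  0.0159 81.8717] [ 0.5338  0.0458  0.1235  0.052  -8.2451]
[256.9452 188.4382] [0.5325 0.045 ] [ 0.035   0.0155 81.8704] [ 0.5354  0.0456  0.1208  0.0509 -8.2451]
t 25.50 tcp [0.5316 0.045  0.3307] yaw -8.20 grip 0.801 F [-0.9322  0.0649 -0.2442] 
 turn [-0.0928  0.0002 -0.0014] then shift [0.0049 0.08   1.0604] norm mm 159.5
```

Emit:
send_rows:
  translation:
    - [0, 0, 0]
    - [0, 0, 0]
    - [0, 0, 0]
    - [0, 0.013, 0.18]
    - [0, 0.016, 0.22]
    - [0, 0.016, 0.22]
    - [0, 0.016, 0.22]
    - [0, 0.012, 0.15]
    - [0, 0.006, 0.07]
    - [0, 0, 0]
  rot:
    - [-0.031, 0, -0.0014]
    - [-0.031, 0, 0]
    - [-0.0308, 0, 0]
    - [0, 0, 0]
    - [0, 0, 0]
    - [0, 0, 0]
    - [0, 0, 0]
    - [0, 0, 0]
    - [0, 0, 0]
    - [0, 0, 0]
  jaw: [-0.8, -0.8, -0.8, -0.8, -0.8, -0.8, -0.8, -0.8, -0.8, -0.8]

```text
time: 26.5
tcp_pos: [0.5669, -0.1113, 0.3278]
tool_rot: [1.099, 1.28, -1.103]
contact_force: [0.0, 0.6, 0.5]
gripper_width: 0.902
```

Emit:
send_rows:
  translation:
    - [0, 0, 0]
    - [0, 0, 0]
  rot:
    - [0, 0, 0]
    - [0, 0, 0]
  jaw: [-0.8, -0.8]

```text
time: 26.7
tcp_pos: [0.5667, -0.1093, 0.3289]
tool_rot: [1.097, 1.28, -1.101]
contact_force: [-0.4, 1.2, -0.6]
gripper_width: 0.901
```

```bash
python3 look.py w15 blue .032 .567 -.1105 .567 -.1105 .1725 8.5
```

```text
[258.2289 182.8998] [ 0.5671 -0.1103] [  0.0369   0.0149 -81.3472] [ 0.5671 -0.1101  0.1479  0.0533  7.157 ]
t 26.75 tcp [ 0.5667 -0.1094  0.3291] yaw 8.57 grip 0.903 F [-0.1626  0.5288  0.2175] 
 turn [ 0.0004 -0.0003  0.0012] then shift [1.0438 0.0045 0.0084] norm mm 156.6
```

Emit:
send_rows:
  translation:
    - [0.18, 0.004, 0.006]
    - [0.2, 0, 0]
    - [0.2, 0, 0]
    - [0.18, 0, 0]
    - [0.15, 0, 0]
    - [0.09, 0, 0]
    - [0.04, 0, 0]
    - [0, 0, 0]
    - [0, 0, 0]
    - [0, 0, 0]
  rot:
    - [0.0004, -0.0003, 0.0012]
    - [0, 0, 0]
    - [0, 0, 0]
    - [0, 0, 0]
    - [0, 0, 0]
    - [0, 0, 0]
    - [0, 0, 0]
    - [0, 0, 0]
    - [0, 0, 0]
    - [0, 0, 0]
  jaw: [-0.8, -0.8, -0.8, -0.8, -0.8, -0.8, -0.8, -0.8, 1, 1]
  squeeze: 35

```text
time: 27.75
tcp_pos: [0.5678, -0.1113, 0.1741]
tool_rot: [1.1, 1.273, -1.099]
contact_force: [-0.3, 1.2, -0.5]
gripper_width: 0.742
```

Emit:
send_rows:
  translation:
    - [0, 0, 0]
    - [0, 0, 0]
    - [0, 0, 0]
    - [0, 0, 0]
  rot:
    - [0, 0, 0]
    - [0, 0, 0]
    - [0, 0, 0]
    - [0, 0, 0]
  jaw: [1, 1, 1, 1]

```text
time: 28.15
tcp_pos: [0.5676, -0.1113, 0.1736]
tool_rot: [1.101, 1.274, -1.1]
contact_force: [-0.3, 0.4, 6.3]
gripper_width: 0.593
```

```bash
python3 -c "
from h import *
plan(.524,.2055,.28,-2.5)"
```

```text
t 28.15 tcp [ 0.5676 -0.1113  0.1736] yaw 8.42 grip 0.593 F [-0.2858  0.4161  6.3278] 
 turn [ 0.0607  0.0001 -0.0003] then shift [-0.7103 -0.382  -2.0971] norm mm 337.0
```

Emit:
send_rows:
  translation:
    - [-0.03, 0, 0]
    - [-0.05, 0, 0]
    - [-0.09, 0, 0]
    - [-0.12, 0, 0]
    - [-0.12, 0, 0]
    - [-0.1, 0, 0]
    - [-0.05, 0, 0]
    - [0, 0, 0]
    - [0, 0, 0]
    - [0, 0, 0]
  rot:
    - [0, 0, 0]
    - [0, 0, 0]
    - [0, 0, 0]
    - [0.01, 0, 0]
    - [0.015, 0, 0]
    - [0.015, 0, 0]
    - [0.015, 0, 0]
    - [0.0057, 0, 0]
    - [0, 0, 0]
    - [0, 0, 0]
  jaw: [1, 1, 1, 1, 1, 1, 1, 1, 1, 1]

```text
time: 29.15
tcp_pos: [0.5674, -0.1113, 0.2567]
tool_rot: [1.24, 1.189, -1.241]
contact_force: [-0.1, -1.2, -3.3]
gripper_width: 0.588
```

```bash
python3 -c "
from h import *
plan(.5243,.2055,.26,-2.5)"
```

```text
t 29.15 tcp [ 0.5674 -0.1113  0.2567] yaw -2.44 grip 0.588 F [-0.1244 -1.2253 -3.3148] 
 turn [ 0.0003 -0.0001  0.0002] then shift [-0.0213 -0.379  -2.0972] norm mm 319.7
```

Emit:
send_rows:
  translation:
    - [0, -0.018, -0.1]
    - [0, -0.036, -0.2]
    - [0, -0.047, -0.26]
    - [-0.004, -0.047, -0.26]
    - [-0.004, -0.047, -0.26]
    - [-0.004, -0.047, -0.26]
    - [-0.004, -0.047, -0.26]
    - [-0.004, -0.04, -0.22]
    - [0, -0.03, -0.167]
    - [0, -0.02, -0.11]
  rot:
    - [0, 0, 0]
    - [0, 0, 0]
    - [0, 0, 0]
    - [0, 0, 0]
    - [0, 0, 0]
    - [0, 0, 0]
    - [0, 0, 0]
    - [0, 0, 0]
    - [0, 0, 0]
    - [0, 0, 0]
  jaw: [1, 1, 1, 1, 1, 1, 1, 1, 1, 1]

```text
time: 30.15
tcp_pos: [0.5232, 0.2081, 0.2597]
tool_rot: [1.239, 1.19, -1.24]
contact_force: [1.2, -0.1, -3.2]
gripper_width: 0.587
```

Emit:
send_rows:
  translation:
    - [0, 0, 0]
    - [0, 0, 0]
    - [0, 0, 0]
  rot:
    - [0, 0, 0]
    - [0, 0, 0]
    - [0, 0, 0]
  jaw: [1, 1, 1]

```text
time: 30.45
tcp_pos: [0.5244, 0.205, 0.2599]
tool_rot: [1.241, 1.188, -1.242]
contact_force: [-1.2, -0.6, -3.9]
gripper_width: 0.586
```

```bash
python3 -c "
from h import *
plan(.5243,.2055,.1816,-2.5)"
```

```text
t 30.45 tcp [0.5244 0.205  0.2599] yaw -2.52 grip 0.586 F [-1.2157 -0.5612 -3.8945] 
 turn [-0.0001  0.0001  0.0001] then shift [ 0.5219 -0.0005 -0.0038] norm mm 78.3
```

Emit:
send_rows:
  translation:
    - [0.1, 0, -0.002]
    - [0.14, 0, 0]
    - [0.1, 0, 0]
    - [0.06, 0, 0]
    - [0.03, 0, 0]
    - [0.03, 0, 0]
    - [0.02, 0, 0]
    - [0.02, 0, 0]
    - [0.01, 0, 0]
    - [0.005, 0, 0]
  rot:
    - [0, 0, 0]
    - [0, 0, 0]
    - [0, 0, 0]
    - [0, 0, 0]
    - [0, 0, 0]
    - [0, 0, 0]
    - [0, 0, 0]
    - [0, 0, 0]
    - [0, 0, 0]
    - [0, 0, 0]
  jaw: [1, 1, 1, 1, 1, 1, 1, 1, 1, 1]

```text
time: 31.45
tcp_pos: [0.5245, 0.2057, 0.1828]
tool_rot: [1.241, 1.188, -1.241]
contact_force: [0.0, -0.1, -2.6]
gripper_width: 0.583
```

Emit:
send_rows:
  translation:
    - [0.007, 0, 0]
    - [0.005, 0, 0]
    - [0, 0, 0]
  rot:
    - [0, 0, 0]
    - [0, 0, 0]
    - [0, 0, 0]
  jaw: [1, 1, 1]

```text
time: 31.75
tcp_pos: [0.5245, 0.2057, 0.1816]
tool_rot: [1.242, 1.188, -1.241]
contact_force: [-2.1, -0.0, 4.3]
gripper_width: 0.586
```

Seated at the expected height. Release, rise, then check everything.

Emit:
send_rows:
  translation:
    - [0, 0, 0]
    - [0, 0, 0]
    - [0, 0, 0]
    - [0, 0, 0]
    - [-0.1, 0, 0]
    - [-0.2, 0, 0]
    - [-0.25, 0, 0]
    - [-0.25, 0, 0]
    - [-0.25, 0, 0]
    - [-0.2, 0, 0]
  rot:
    - [0, 0, 0]
    - [0, 0, 0]
    - [0, 0, 0]
    - [0, 0, 0]
    - [0, 0, 0]
    - [0, 0, 0]
    - [0, 0, 0]
    - [0, 0, 0]
    - [0, 0, 0]
    - [0, 0, 0]
  jaw: [-0.6, -0.6, -0.6, -0.6, -0.6, -0.6, -0.6, -0.6, -0.6, -0.6]

```text
time: 32.75
tcp_pos: [0.5242, 0.2057, 0.3708]
tool_rot: [1.242, 1.187, -1.24]
contact_force: [0.6, -0.4, -0.4]
gripper_width: 0.801
```

Emit:
send_rows:
  translation:
    - [0, 0, 0]
    - [0, 0, 0]
  rot:
    - [0, 0, 0]
    - [0, 0, 0]
  jaw: [-0.6, -0.6]

```text
time: 32.95
tcp_pos: [0.5242, 0.2057, 0.3683]
tool_rot: [1.241, 1.188, -1.241]
contact_force: [0.1, -0.1, -1.0]
gripper_width: 0.8
```

```bash
python3 - <<'E'
from h import *
im,c=shot("wrist","w16")
for z in(.04,.046): print(*label(im,c,"blue",z,(.524,.2055)))
s,_=shot("scene"); t,ct=shot("top","top1")
for col,z,p in(("red",.072,(.527,-.255)),("yellow",.072,(.486,-.418)),("green",.04,(.5315,.045)),("blue",.04,(.524,.2055))):
    b=min(blobs(t,col,50),key=lambda b:np.hypot(*(rect(ct,b,z)[:2]-p)));print(col,rect(ct,b,z))
a=cv2.resize(s[120:290,150:360],(800,600)[:1]+(600,)) if 0 else cv2.resize(s[140:290,150:350],(800,600),interpolation=cv2.INTER_CUBIC)
cv2.imwrite("pics/fin.png",a)
x=np.hstack([cv2.resize(im,(400,300)),cv2.resize(t[130:280,130:400],(400,300))]);cv2.imwrite("pics/fin2.png",x)
print(telemetry.observe()["time"])
E
```

```text
[255.8559 176.9834] [0.524  0.2068] [ 0.0363  0.014  87.5655] [ 0.5258  0.207   0.1483  0.0516 -2.6944]
[255.8559 176.9834] [0.5255 0.2067] [ 0.0356  0.0137 87.5658] [ 0.5273  0.2069  0.1454  0.0506 -2.6944]
red [ 0.5255 -0.2563  0.0626  0.0594  4.1017]
yellow [ 0.4841 -0.4197  0.0974  0.0641  2.4741]
green [  0.5331   0.0489   0.11     0.0512 -11.7296]
blue [ 0.4716  0.1979  0.0345  0.0227 -0.4953]
33.1
```

View pics/fin.png

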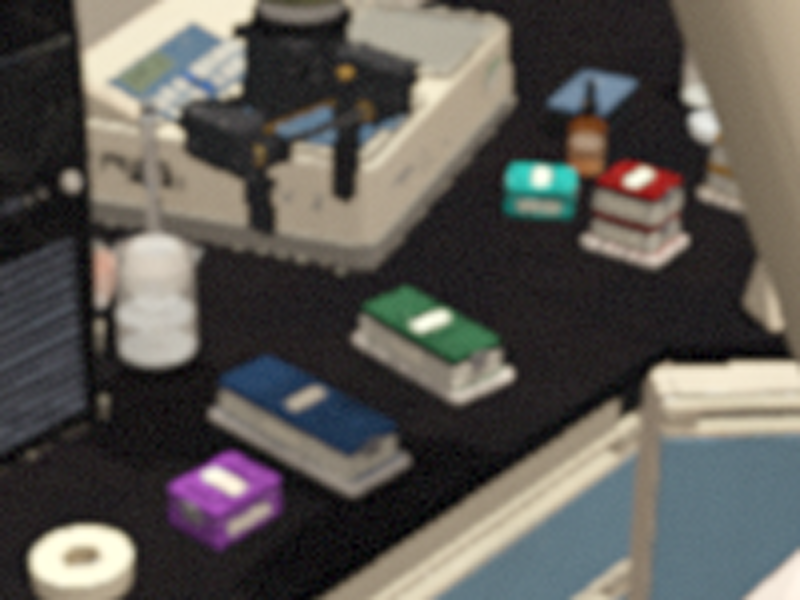

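View pics/fin2.png

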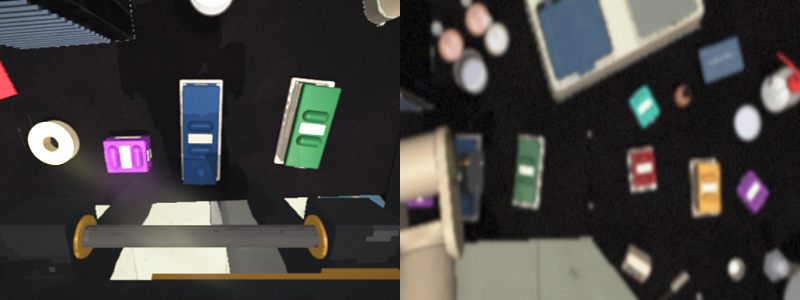

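All four cases sit flat on their places, the beaker and bottle stand undisturbed, and the gripper is clear of everything.

```bash
python3 -c "
from cell import workorder
print(workorder.finish_job())"
```

```text
the job is handed in; nothing more can be done
None
```

I took the stack apart from the top down: red went on the standing red case, yellow on the standing yellow case, then green and blue on their empty docks. I handed the job in at about 33 s of the 136 s allowed.

- **Seating:** on each placing the first contact came within about 0.1 mm of the fully seated height. A case riding on the lugs would have stopped about 6 mm higher. The forces read at contact were about 10 N or less.
- **Position:** wrist pictures taken after each release put each lid label within about 2 mm of where I had measured its place, with the turn within about 0.5°.
- **Last pictures:** these show red, green and blue flat and aligned. Yellow looks aligned from above but was hidden behind the arm in the scene view. The beaker and dropper bottle are upright and appear where they were, though I did not measure their positions.
- **Checks that disagreed:** the final overhead measurement of blue was useless because the arm hid most of it, so blue's check rests on the wrist picture and the contact height. The overhead measurement of green was coarse, about 4 mm off in y and 3.5° in turn, against about 1 mm and 0.1° in the wrist picture. The overhead camera sees about 3.5 mm per pixel, so I went by the wrist picture.

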